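# Draw the vase tray up to the bench batten

## Robot

A 6-joint arm with a two-finger parallel gripper is mounted at the origin on the work surface. World frame = base frame: x ahead of the robot, y to its left, z up, the work surface at z = 0. Lengths are in m, angles in rad, forces in N, time in s.
With the tool pointing down it reaches from about 0.25 to 0.85 m from the base axis. Payload 12.5 kg.
Tool frame: the origin (TCP) lies at the very end of the fingers, on their centre line; the grasp point (between the pads) lies 19 mm behind it; z points along the fingers, y is the direction in which the jaws open and shut (so a half turn about z gives the same grasp; the last joint's range is limited). The gripper opens to 93 mm and grips with 3 to 60 N. Pads are 15 mm wide; open, the fingers measure 128 mm over their backs; the gripper's body (75 mm by 188 mm) begins 65 mm behind the grasp point.
Start: joints at [-1.235, 0.351, 1.652, -0, 1.139, -0.085], TCP at [0.225, -0.502, 0.186] pointing down, gripper open.
Joint ranges: [-2.75, 2.75], [-0.79, 2.1], [0.01, 2.65], [-1.57, 4.71], [0.07, 3.14], [-2.87, 2.87]. Speed limits (rad/s): [2.22, 2.22, 2.79, 3.14, 3.14, 3.14].

## Interface

Orientations are given as a unit quaternion [x, y, z, w].
In Python, from workcell import manip gives the robot as it stands.
- The arm moves only by the tool servo_tool, never from a script. Its argument "increments" is a list of rows, each a list of 7 numbers: the shift along the world's x, y, z in mm, then the turn, a rotation vector about the world's x, y, z in degrees, then the finger opening in mm, from 0 to 93. A call has 1 to 5 rows; each row shifts and turns the commanded pose from where the row before left it; what a row does not reach is not made up. A row lasts 1/10 s, in which the tool goes at most 50 mm and 8.59 degrees, less where a joint would pass 70% of its speed; a pose out of reach is approached as far as the arm can. A call is refused whole if a number of a shift passes 50 or a number of a turn 8.59, either way. A call with a gripper value outside its range is refused whole. The fingers move at their own pace and stop on an object; "squeeze" is the grip in N (left out, the last holds). Time passes only in rows, so rows that do not move let the fingers close. It gives the time, the measured TCP pose, the force and the opening at its end, in the units of the state.
- manip.get_state(): the state, without advancing time (a new reading comes with each control period).
- manip.camera(name): name is "side" or "top"; returns a dict with "pixels" (384x512x3 uint8, blue, green, red), "intrinsics" (3x3 intrinsics, pixels), "rvec" (rotation vector, rad) and "tvec" (3), from world to camera coordinates, as OpenCV has them. Camera axes: x right, y down, z forward; pixel columns grow to the right and rows downward; lengths in m; the calibration is good to about 2 mm. A picture is of the moment at which its call begins. There is no depth.
- manip.finish_job(): hands the job in, once; it reports no verdict.
Trained networks look in the newest picture that a camera, given by its name, has taken for a name from the list of things; names that differ only in an ending like _2 or _b are one class to them, and where a whole thing is asked for, a point or a joint stands for the part that bears it (a point fixed in the world has none). Each returns a list of dicts, best first, with "confidence" (0 to 1); they miss things now and then, are a little off and sometimes report something else, mostly with a low value. They report only what shows in the picture. A call takes as long as a camera call. They do not tell look-alikes from the thing itself.
- manip.spot_in(name, camera): "rect" ([left, top, right, bottom] in pixels, round what is visible of it).
The state is a dict: "t": time; "q": joint angles; "qvel": joint speeds; "joint_torque": joint torques, N m; "position": TCP position; "tool_rot": TCP orientation; "wrist_force": force on the tool from outside, world axes, zero at the start; "wrist_torque": the same for the moment, N m; "finger_gap": finger opening in m.
Only numpy, scipy, OpenCV 4.12 (cv2) and the standard library are available. Lean on these libraries where they do the work, as an engineer would, in place of code of your own. Each camera call takes 0.05 s, during which the arm holds its last target. There are 200 camera calls.

## Task

Hook your fingertips behind the far wall of the wider wooden tray, the one with the little copper vase in it, and drag it towards you along the bench until its near wall comes gently and squarely up against the long dark batten. Slide it, do not lift it, keep the vase standing in it, and leave the smaller tray where it is.

Things in the scene. Friction and masses are not known exactly. Their poses are not given: they have to be found in the camera images.
- tray: The wider of two open plywood trays, loose: 130 mm deep (x), 200 wide (y), 40 high, walls and floor 8 thick, 0.3 to 0.65 kg, with one small copper vase in it. Origin: centre of its underside; x points away from the robot (yaw within 12 degrees): outer face of the far wall at x = +65 mm, of the near wall at -65 mm. The bench behind the far wall is clear. It slides with ordinary friction.
- small_tray: Bystander: a narrower plywood tray of the same make, 130 mm deep (x), 120 mm wide (y), 40 mm high, with three white ceramic pots fixed in it, 0.7 kg. It lies beside the wider tray, to its left or right. Origin: centre of its underside.
- vase: Small copper vase blank with dark wire bands, 65 mm high, 68 mm across the belly, foot 42 mm across, 0.16 kg, standing loose on the floor of the wider tray (8 mm above the tray's underside), a little nearer the robot than the tray's middle. Origin: centre of its underside; z up along its axis.
- batten: Dark wooden strip fixed to the bench between the robot and the trays, the stop for trays: 24 mm deep (x), 760 long (y), 18 high. Origin: centre of its underside; x points away from the robot (yaw within 7 degrees): its face to the trays is at x = +12 mm, so a tray lying against it has its origin at x = +77 mm here. Anywhere along it will do, with the tray's full width on it.
Not all that is in view belongs to the job. What is shaped like the tray but blue or red is not meant.

How it is judged:
By the outcome, as a careful person would: the job done as asked, in the order asked, and still so for the second after the job is handed in, with the robot touching nothing.
It also fails if it takes over 35 s, if anything falls off the work surface, if the arm or the gripper's body presses on something with over 40 N, if the wrist force passes 120 N, or if a joint passes its speed limit or range.

## Working session

There is one attempt and no reset: what is moved stays moved. The work goes in short steps, Python scripts to look and compute and a tool call to move; the robot and the scene stay as the last step left them, time stands still between calls to the robot, and variables do not carry over. Pictures are saved under pics/ and viewed, about 8 in all and at most 12, crops included, and the job is handed in when it is done.

Besides the shell and the picture viewer there is one more tool, called after "Request:" as name(argument=value, ...) on one line, values as JSON. servo_tool: Moves the arm, as the interface text tells. Its arguments: {"type":"object","properties":{"increments":{"type":"array","items":{"type":"array","items":{"type":"number"}}},"squeeze":{"type":"number"}},"required":["increments"]}

```bash
mkdir -p pics
cat > h.py <<'E'
import numpy as np, cv2
from workcell import manip
def cam(n,f=None):
    c=manip.camera(n)
    if f: cv2.imwrite('pics/'+f,c['pixels'])
    return c
def ground(c,uv,z):
    uv=np.array(uv,float).reshape(-1,2)
    K=np.array(c['intrinsics']);R=cv2.Rodrigues(np.array(c['rvec'],float))[0];t=np.array(c['tvec'],float).ravel()
    C=-R.T@t; d=(R.T@np.linalg.inv(K)@np.c_[uv,np.ones(len(uv))].T).T
    return C+d*((z-C[2])/d[:,2])[:,None]
def proj(c,P):
    return cv2.projectPoints(np.array(P,float).reshape(-1,3),np.array(c['rvec'],float),np.array(c['tvec'],float),np.array(c['intrinsics'],float),None)[0].reshape(-1,2)
E
python3 - <<'E'
from h import *
a=cam('top','t0.png');b=cam('side','s0.png')
for n in ('top','side'):
    for k in ('tray','small_tray','vase','batten'):
        print(n,k,[(np.round(r['rect']).tolist(),round(r['confidence'],2)) for r in manip.spot_in(k,n)])
for c in (a,b):
    print(ground(c,[[0,0],[512,0],[512,384],[0,384]],0).round(2).tolist())
cv2.imwrite('pics/both.png',cv2.resize(np.vstack([a['pixels'],b['pixels']]),(400,600)))
E
```

```text
top tray [([299.0, 58.0, 392.0, 149.0], 0.89), ([246.0, 153.0, 336.0, 224.0], 0.8), ([127.0, 80.0, 196.0, 167.0], 0.8)]
top small_tray [([158.0, 174.0, 215.0, 235.0], 0.88)]
top vase [([270.0, 177.0, 299.0, 204.0], 0.95)]
top batten [([72.0, 267.0, 400.0, 328.0], 0.78)]
side tray [([234.0, 131.0, 319.0, 216.0], 0.72), ([178.0, 82.0, 265.0, 135.0], 0.7), ([56.0, 181.0, 178.0, 290.0], 0.64)]
side small_tray [([186.0, 214.0, 279.0, 293.0], 0.64)]
side vase [([262.0, 144.0, 297.0, 188.0], 0.92)]
side batten [([322.0, 136.0, 406.0, 384.0], 0.69)]
[[1.22, 0.61, 0.0], [1.05, -0.82, 0.0], [0.09, -0.56, 0.0], [0.22, 0.57, 0.0]]
[[1.91, -0.69, 0.0], [0.11, -1.43, 0.0], [0.1, 0.18, 0.0], [0.79, 0.47, 0.0]]
```

View pics/t0.png

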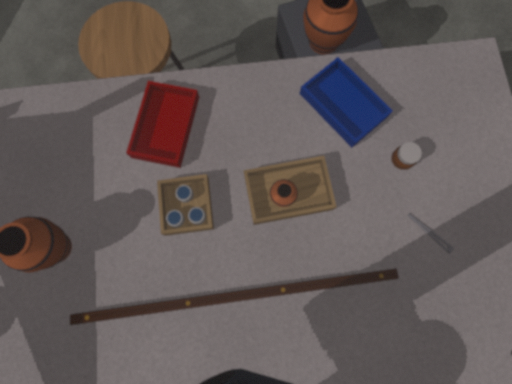

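View pics/s0.png

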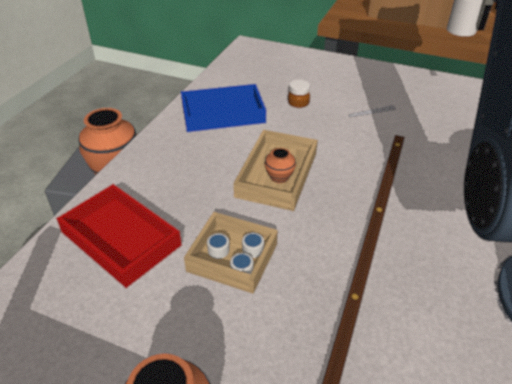

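Top view: the tray wanted is the plywood one at (290,190), with the copper vase at (284,192). Look-alikes are:
- the small plywood tray with pots (186,205)
- the red tray (163,123)
- the blue tray (346,102)
- the big vases at (35,240) and (330,20)

The batten runs from (72,320) to (397,274). Next is the close crop of my choice.

Run:
```python
from h import *
p=cv2.imread('pics/t0.png')
cv2.imwrite('pics/c0.png',cv2.resize(p[145:235,235:350],None,fx=6.5,fy=6.5,interpolation=cv2.INTER_CUBIC))
c=cam('top')
hsv=cv2.cvtColor(p,cv2.COLOR_BGR2HSV)
for u,v in [(250,190),(290,210),(325,175),(150,310),(300,240)]: print((u,v),hsv[v,u],p[v,u])
```

```text
(250, 190) [ 17 100 102] [ 62  84 102]
(290, 210) [17 91 84] [54 71 84]
(325, 175) [ 16  94 103] [ 65  85 103]
(150, 310) [  9 100  61] [37 44 61]
(300, 240) [  0  17 119] [111 111 119]
```

View pics/c0.png

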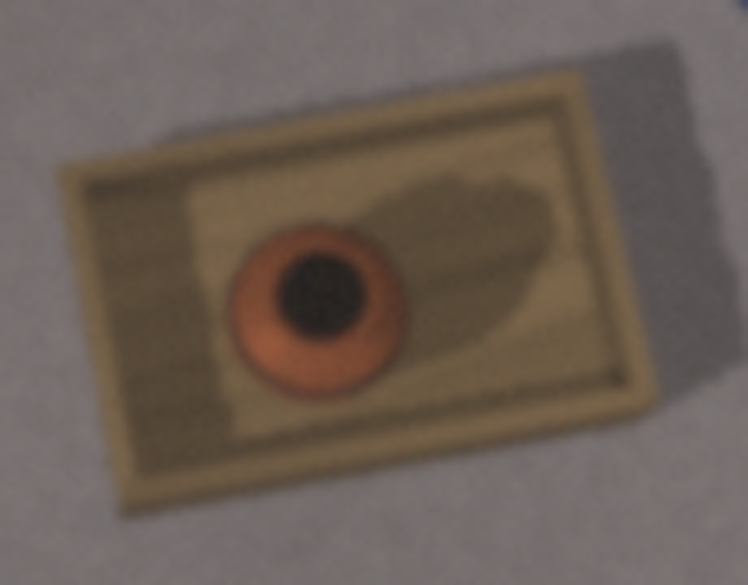

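The crop shows the wide plywood tray with the copper vase inside. Its top corners are at about (244,170), (325,156), (336,207) and (254,223). I'll fit box silhouettes to get poses.

```bash
cat >> h.py <<'E'
from scipy.optimize import minimize
def box(x,y,a,L,W,H):
    P=np.array([[i*L/2,j*W/2,k*H] for i in(-1,1) for j in(-1,1) for k in(0,1)])
    R=np.array([[np.cos(a),-np.sin(a),0],[np.sin(a),np.cos(a),0],[0,0,1]])
    return P@R.T+[x,y,0]
S=4
def fit(c,mask,p0,dims):
    m=cv2.resize(mask,None,fx=S,fy=S,interpolation=cv2.INTER_LINEAR)/255.
    def cost(p):
        h=cv2.convexHull(((proj(c,box(p[0],p[1],p[2],*dims))+.5)*S-.5).astype(np.float32))
        q=np.zeros(m.shape,np.uint8); cv2.fillConvexPoly(q,np.round(h*16).astype(np.int32),255,cv2.LINE_AA,4)
        q=q/255.; return 1-np.minimum(q,m).sum()/np.maximum(q,m).sum()
    s=np.array([[0,0,0],[.02,0,0],[0,.02,0],[0,0,.08]])
    for f in (1,.3): r=minimize(cost,p0,method='Nelder-Mead',options=dict(initial_simplex=np.array(p0)+s*f,xatol=1e-4,fatol=1e-5)); p0=r.x
    return r.x,r.fun
def mask(c,rect,smin,vmax=255,smax=255,fill=True):
    hsv=cv2.cvtColor(c['pixels'],cv2.COLOR_BGR2HSV); l,t,r,b=[int(v) for v in rect]
    m=np.zeros(hsv.shape[:2],np.uint8)
    m[t:b,l:r]=cv2.inRange(hsv,(0,smin,0),(179,smax,vmax))[t:b,l:r]
    n,lab,st,_=cv2.connectedComponentsWithStats(m); k=1+st[1:,4].argmax(); m=((lab==k)*255).astype(np.uint8)
    cs=cv2.findContours(m,cv2.RETR_EXTERNAL,cv2.CHAIN_APPROX_NONE)[0]; cv2.drawContours(m,cs,-1,255,-1); return m
T=(.13,.2,.04);ST=(.13,.12,.04);B=(.024,.76,.018)
def measure(c,rt=(238,148,345,232),rs=(150,166,222,242),b=True):
    o={}
    for n,r,d,s in (('tray',rt,T,55),('small',rs,ST,55),('batten',(62,258,410,334),B,55)):
        if n=='batten' and not b or r is None: continue
        m=mask(c,r,s); ys,xs=np.nonzero(m); g=ground(c,[[xs.mean(),ys.mean()]],d[2]/2)[0]
        p,e=fit(c,m,[g[0],g[1],0.],d); o[n]=p; print(n,(p[:2]*1e3).round(1),'yaw',np.degrees(p[2]).round(2),'err',round(e,3))
    return o
E
python3 - <<'E'
from h import *
c=cam('top'); o=measure(c)
v=ground(c,[[284.5,190.5]],.04)[0]; print('vase approx',v.round(3))
p=o['tray'];a=p[2];ex=np.array([np.cos(a),np.sin(a)]);ey=np.array([-ex[1],ex[0]])
rel=v[:2]-p[:2];print('vase in tray',rel@ex,rel@ey)
for n,q in (('side',cam('side')),('top',c)):
    im=q['pixels'].copy()
    for k,d in (('tray',T),('small',ST),('batten',B)):
        h=cv2.convexHull(np.round(proj(q,box(*o[k],*d))).astype(int).astype(np.int32)); cv2.polylines(im,[h],True,(0,255,0),1)
    cv2.imwrite(f'pics/f_{n}.png',im)
cv2.imwrite('pics/f.png',np.hstack([cv2.imread('pics/f_top.png')[130:340,60:410],cv2.imread('pics/f_side.png')[110:320,150:440]]))
s=manip.get_state();print(s['t'],s['position'],s['tool_rot'],s['wrist_force'])
b=o['batten'];eb=np.array([np.cos(b[2]),np.sin(b[2])]);print('gap near-face to batten (centre)',(p[:2]-b[:2])@eb-.077)
E
```

```text
tray [ 581.3 -127.2] yaw 4.11 err 0.024
small [573.7 125.6] yaw 1.07 err 0.034
batten [347.5  28.6] yaw 1.27 err 0.173
vase approx [ 0.575 -0.115  0.04 ]
vase in tray -0.005121359428917097 0.012194810957781277
0.65 [ 0.22468796 -0.50198885  0.18613899] [ 9.77946966e-01  2.08853373e-01 -6.28243270e-06  3.25838336e-06] [-0.27408223 -0.0694158   0.27162213]
gap near-face to batten (centre) 0.153223866369657
```

View pics/f.png

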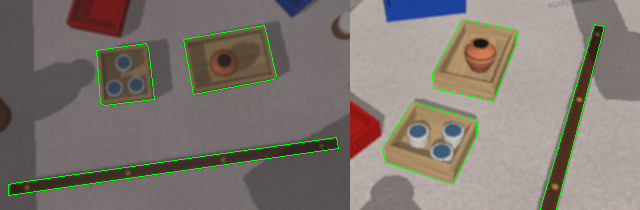

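Both overlays match, in the top and the side view. The tray's yaw is 4.1°, the batten's 1.3°, and the gap is about 153 mm. I'll move above the spot behind the far wall, turning −20° so the jaws run parallel to that wall.

Request:
servo_tool(increments=[[34, 29.5, 0, 0, 0, -1.5, 93], [34, 29.5, 0, 0, 0, -1.5, 93], [34, 29.5, 0, 0, 0, -1.5, 93], [34, 29.5, 0, 0, 0, -1.5, 93], [34, 29.5, 0, 0, 0, -1.5, 93]])

```text
t: 1.15
position: [0.3959, -0.3532, 0.1863]
tool_rot: [0.99, 0.144, 0.0, 0.0]
wrist_force: [-0.5, -1.3, -0.5]
finger_gap: 0.0931
```

Request:
servo_tool(increments=[[34, 29.5, 0, 0, 0, -1.5, 93], [34, 29.5, 0, 0, 0, -1.5, 93], [34, 29.5, 0, 0, 0, -1.5, 93], [34, 29.5, 0, 0, 0, -1.5, 93], [34, 29.5, 0, 0, 0, -1.5, 93]])

```text
t: 1.65
position: [0.566, -0.2055, 0.1862]
tool_rot: [0.997, 0.079, 0.0, 0.0]
wrist_force: [-0.6, -0.1, 1.1]
finger_gap: 0.0925
```

Request:
servo_tool(increments=[[34, 29.5, 0, 0, 0, -1.5, 93], [34, 29.5, 0, 0, 0, -1.5, 93], [34, 29.5, 0, 0, 0, -2, 93], [0, 0, 0, 0, 0, 0, 93], [0, 0, 0, 0, 0, 0, 93]])

```text
t: 2.15
position: [0.6668, -0.1179, 0.1855]
tool_rot: [0.999, 0.037, -0.0, -0.0]
wrist_force: [0.3, -0.5, 0.5]
finger_gap: 0.0931
```

Request:
servo_tool(increments=[[1, 0, -40, 0, 0, 0, 93], [1, 0, -40, 0, 0, 0, 93], [1, 0, -30, 0, 0, 0, 93], [0, 0, 0, 0, 0, 0, 93]])

```text
t: 2.55
position: [0.6665, -0.1191, 0.0722]
tool_rot: [0.999, 0.035, -0.004, -0.001]
wrist_force: [-0.3, 1.3, 1.1]
finger_gap: 0.0931
```

Run:
```python
from h import *
a=cam('top');b=cam('side')
s=manip.get_state();P=np.array(s['position']);print(P.round(4),proj(a,[P]).round(),proj(b,[P]).round())
w=np.hstack([cv2.resize(a['pixels'][100:250,220:360],None,fx=2.8,fy=2.8),cv2.resize(b['pixels'][60:210,190:330],None,fx=2.8,fy=2.8)])
cv2.imwrite('pics/d.png',w)
```

```text
[ 0.6695 -0.1194  0.0772] [[282. 148.]] [[237. 139.]]
```

View pics/d.png

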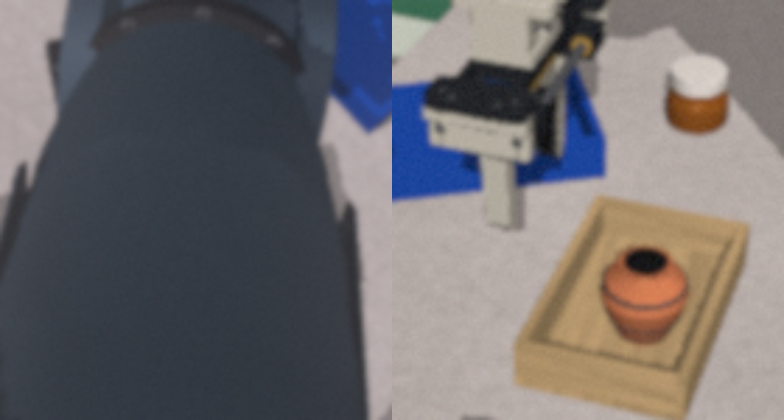

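The side view shows the tray intact, with the left fingertip (230,140) behind the far wall; the arm hides the top view. Next I lower to about 12 mm.

Request:
servo_tool(increments=[[0, 0, -30, 0, 0, 0, 93], [0, 0, -25, 0, 0, 0, 93], [0, 0, -10, 0, 0, 0, 93], [0, 0, 0, 0, 0, 0, 93], [0, 0, 0, 0, 0, 0, 93]])

```text
t: 3.15
position: [0.6708, -0.1189, 0.0132]
tool_rot: [0.999, 0.036, 0.001, 0.0]
wrist_force: [-0.6, -0.4, 0.2]
finger_gap: 0.0929
```

Request:
servo_tool(increments=[[-3, 0, 0, 0, 0, 0, 93], [-3, 0, 0, 0, 0, 0, 93], [-2, 0, 0, 0, 0, 0, 93], [-2, 0, 0, 0, 0, 0, 93], [-2, 0, 0, 0, 0, 0, 93]])

```text
t: 3.65
position: [0.6575, -0.1185, 0.0113]
tool_rot: [0.999, 0.036, 0.0, 0.0]
wrist_force: [0.5, 0.6, 0.0]
finger_gap: 0.093
```

Request:
servo_tool(increments=[[-2, 0, 0, 0, 0, 0, 93], [-2, 0, 0, 0, 0, 0, 93], [-2, 0, 0, 0, 0, 0, 93], [-2, 0, 0, 0, 0, 0, 93], [-2, 0, 0, 0, 0, 0, 93]])

```text
t: 4.15
position: [0.6475, -0.1185, 0.0111]
tool_rot: [0.999, 0.036, 0.0, -0.0]
wrist_force: [0.2, -0.9, 0.5]
finger_gap: 0.0928
```

Request:
servo_tool(increments=[[-2, 0, 0, 0, 0, 0, 93], [-2, 0, 0, 0, 0, 0, 93], [-2, 0, 0, 0, 0, 0, 93]])

```text
t: 4.45
position: [0.6415, -0.1185, 0.0111]
tool_rot: [0.999, 0.036, 0.0, 0.0]
wrist_force: [-0.9, -0.4, -0.6]
finger_gap: 0.0927
```

Run:
```python
from h import *
s=manip.get_state();print(s['position'],s['wrist_force'],s['wrist_torque'])
b=cam('side')
im=b['pixels'].copy()
h=cv2.convexHull(np.round(proj(b,box(.5813,-.1272,np.radians(4.11),*T))).astype(np.int32)); cv2.polylines(im,[h],True,(0,255,0),1)
cv2.imwrite('pics/e.png',cv2.resize(im[80:230,180:340],None,fx=4,fy=4))
```

```text
[ 0.64152913 -0.11851978  0.01114999] [-0.87226697 -0.43695584 -0.64185477] [-0.01019763 -0.02213551  0.02776273]
```

View pics/e.png

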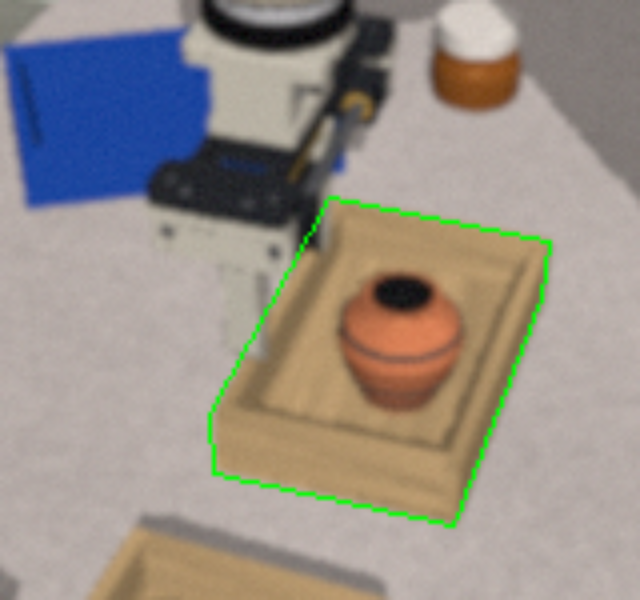

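Run:
```python
from h import *
b=cam('side'); s=manip.get_state();P=np.array(s['position'])
f=lambda p:((proj(b,p)-[180,80])*4).round().tolist()
a=np.radians(4.2);ey=np.array([-np.sin(a),np.cos(a),0])
print('t',s['t'],'tips',f([P+ey*.0465,P+ey*.064,P-ey*.0465]))
ex=np.array([np.cos(a),np.sin(a),0]);O=np.array([.5813,-.1272,0])
print('rim far outer at finger',f([O+ex*.065+ey*.055+[0,0,.04],O+ex*.065+ey*.055]))
m=mask(b,(225,125,325,220),75);cv2.imwrite('pics/m.png',m)
print(fit(b,m,[.58,-.127,.07],T))
```

```text
t 4.55 tips [[250.0, 397.0], [239.0, 418.0], [304.0, 296.0]]
rim far outer at finger [[238.0, 359.0], [240.0, 416.0]]
(array([ 0.58088499, -0.12977017,  0.08682581]), np.float64(0.05546057269335303))
```

Request:
servo_tool(increments=[[-2, 0, 0, 0, 0, 0, 93], [-2, 0, 0, 0, 0, 0, 93]])

```text
t: 4.75
position: [0.6376, -0.1185, 0.0111]
tool_rot: [0.999, 0.036, 0.0, -0.0]
wrist_force: [0.4, 0.4, 0.7]
finger_gap: 0.093
```

Run:
```python
from h import *
b=cam('side')
cv2.imwrite('pics/g.png',cv2.resize(b['pixels'][125:200,225:325],None,fx=8,fy=8,interpolation=cv2.INTER_CUBIC))
m=mask(b,(225,125,325,220),75);print(fit(b,m,[.58,-.127,.07],T))
s=manip.get_state();print(s['position'],s['wrist_force'],s['joint_torque'])
```

```text
(array([ 0.58096529, -0.13027662,  0.08555145]), np.float64(0.06981059485039354))
[ 0.6372513  -0.11847885  0.01105592] [ 0.36248144 -0.20401035  0.18147732] [ 1.31555730e-01 -6.54544330e+01 -2.48517144e+01  4.63517988e-02
 -1.17574087e-01  1.05684501e-02]
```

View pics/g.png

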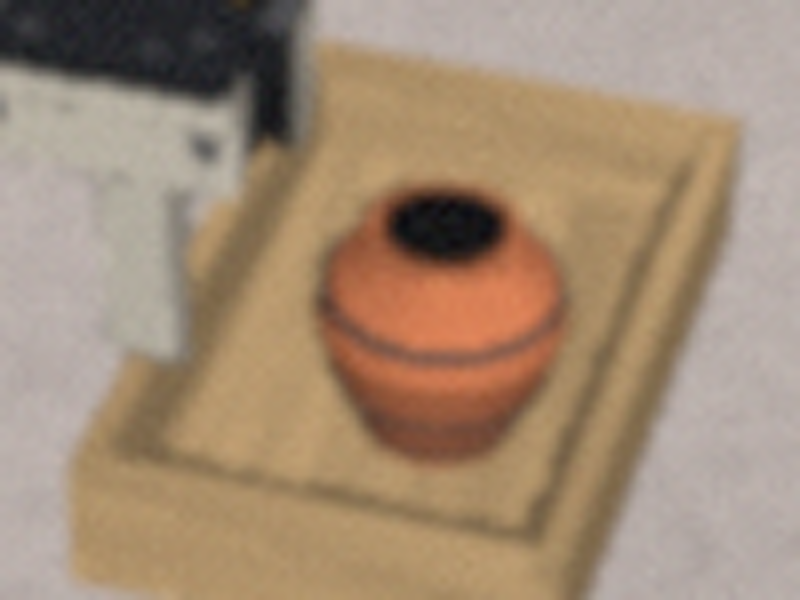

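The view contradicts the state: the left fingertip's end (px 244,169) is drawn over the far rim, about 10 px above where the reported TCP projects (242,179). No force shows either. So the real tips are about 30 mm higher than reported, and above the wall. I'll back off behind the wall, go lower in steps, and check each one by image and force.

Request:
servo_tool(increments=[[8, 0.5, 2, 0, 0, 0, 93], [10, 0.5, 0, 0, 0, 0, 93], [10, 0.5, -2, 0, 0, 0, 93], [6, 0.5, 0, 0, 0, 0, 93], [0, 0, 0, 0, 0, 0, 93]])

```text
t: 5.3
position: [0.6724, -0.1163, 0.0111]
tool_rot: [0.999, 0.036, 0.0, 0.0]
wrist_force: [-0.8, -0.2, 0.9]
finger_gap: 0.0929
```

Request:
servo_tool(increments=[[0, 0, -3, 0, 0, 0, 93], [0, 0, -3, 0, 0, 0, 93], [0, 0, -3, 0, 0, 0, 93], [0, 0, -3, 0, 0, 0, 93], [0, 0, 0, 0, 0, 0, 93]])

```text
t: 5.8
position: [0.6713, -0.1165, -0.0014]
tool_rot: [0.999, 0.036, -0.0, -0.0]
wrist_force: [1.1, -0.4, -0.7]
finger_gap: 0.0927
```

Run:
```python
from h import *
b=cam('side');s=manip.get_state();P=np.array(s['position']);print(P.round(4),s['wrist_force'])
a=np.radians(4.2);ey=np.array([-np.sin(a),np.cos(a),0]);ex=np.array([ey[1],-ey[0],0])
f=lambda p:((proj(b,p)-[205,115])*8).round().tolist()
for dz in (0,.01,.02,.03,.04): print(dz,f([P+[0,0,dz]+ey*w+ex*u for w,u in ((.0465,-.0075),(.064,-.0075),(.064,.0075))]))
cv2.imwrite('pics/h.png',cv2.resize(b['pixels'][115:190,205:305],None,fx=8,fy=8,interpolation=cv2.INTER_CUBIC))
```

```text
[ 0.6715 -0.1165 -0.0011] [-0.32506033 -0.16253514  0.48302192]
0 [[222.0, 531.0], [199.0, 572.0], [147.0, 560.0]]
0.01 [[220.0, 503.0], [198.0, 544.0], [145.0, 532.0]]
0.02 [[219.0, 475.0], [196.0, 516.0], [143.0, 504.0]]
0.03 [[218.0, 446.0], [195.0, 487.0], [142.0, 475.0]]
0.04 [[217.0, 417.0], [193.0, 458.0], [140.0, 446.0]]
```

View pics/h.png

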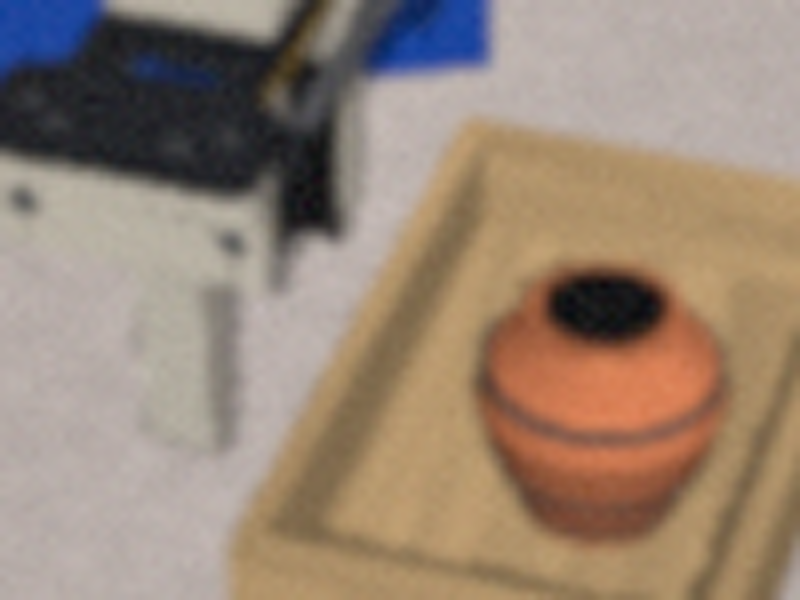

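Confirmed. The fingertip end is at crop (215,455), which matches a real tip height about 37 mm above the reported one, so the tips now sit near 36 mm. I'll lower 20 mm more while watching the force.

Request:
servo_tool(increments=[[0, 0, -5, 0, 0, 0, 93], [0, 0, -5, 0, 0, 0, 93], [0, 0, -4, 0, 0, 0, 93], [0, 0, -3, 0, 0, 0, 93], [0, 0, 0, 0, 0, 0, 93]])

```text
t: 6.35
position: [0.6714, -0.1164, -0.0185]
tool_rot: [0.999, 0.036, -0.0, -0.0]
wrist_force: [0.2, 0.3, 0.2]
finger_gap: 0.0931
```

Request:
servo_tool(increments=[[0, 0, -2, 0, 0, 0, 93], [0, 0, -1, 0, 0, 0, 93], [0, 0, -1, 0, 0, 0, 93], [0, 0, 0, 0, 0, 0, 93]])

```text
t: 6.75
position: [0.6717, -0.1165, -0.0219]
tool_rot: [0.999, 0.036, -0.0, -0.0]
wrist_force: [-0.6, 0.2, 0.4]
finger_gap: 0.0928
```

Run:
```python
from h import *
b=cam('side');s=manip.get_state();P=np.array(s['position']);print(P.round(4),s['wrist_force'])
a=np.radians(4.2);ey=np.array([-np.sin(a),np.cos(a),0]);ex=np.array([ey[1],-ey[0],0])
f=lambda p:((proj(b,p)-[205,115])*6).round().tolist()
for z in (0,.01,.02): print(z,f([[P[0],P[1],z]+ey*w+ex*u for w,u in ((.0465,-.0075),(.064,-.0075),(.064,.0075))]))
cv2.imwrite('pics/i.png',cv2.resize(b['pixels'][115:205,205:320],None,fx=6,fy=6,interpolation=cv2.INTER_CUBIC))
```

```text
[ 0.6717 -0.1165 -0.0218] [ 0.07897433 -0.55734765  0.17640884]
0 [[166.0, 396.0], [149.0, 426.0], [109.0, 418.0]]
0.01 [[165.0, 375.0], [148.0, 405.0], [108.0, 397.0]]
0.02 [[164.0, 354.0], [147.0, 384.0], [107.0, 375.0]]
```

View pics/i.png

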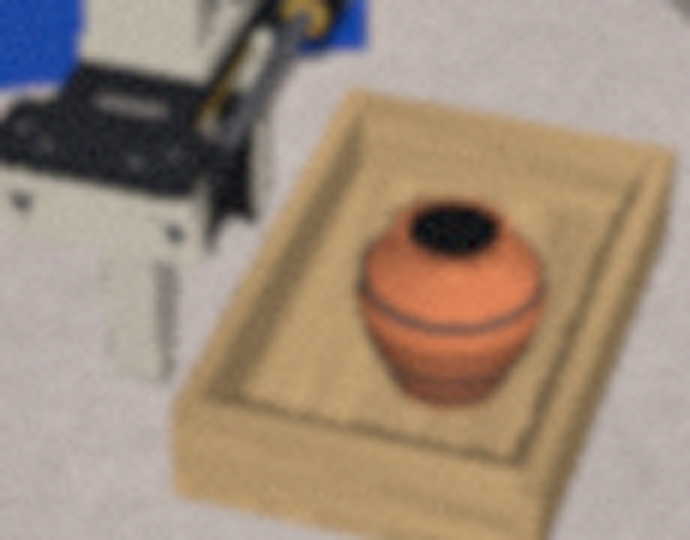

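The fingertip ends at crop (160,380), so the tip height is about 18 mm, well below the 40 mm rim, and it stands clear behind the wall. I'll lower 3 mm and close on the wall.

Request:
servo_tool(increments=[[-1, 0, -3, 0, 0, 0, 93], [-4, 0, 0, 0, 0, 0, 93], [-4, 0, 0, 0, 0, 0, 93], [-2, 0, 0, 0, 0, 0, 93], [-2, 0, 0, 0, 0, 0, 93]])

```text
t: 7.3
position: [0.6585, -0.1165, -0.0247]
tool_rot: [0.999, 0.036, 0.0, 0.0]
wrist_force: [1.3, 0.6, 0.2]
finger_gap: 0.0929
```

Request:
servo_tool(increments=[[-2, 0, 0, 0, 0, 0, 93], [-2, 0, 0, 0, 0, 0, 93], [-2, 0, 0, 0, 0, 0, 93], [-2, 0, 0, 0, 0, 0, 93], [-2, 0, 0, 0, 0, 0, 93]])

```text
t: 7.8
position: [0.6489, -0.1165, -0.0248]
tool_rot: [0.999, 0.036, 0.0, 0.0]
wrist_force: [3.6, 0.5, -1.1]
finger_gap: 0.0929
```

Contact, at 3.6 N. Now I drag, turning gradually towards the batten's yaw.

Request:
servo_tool(increments=[[-2.5, 0, 0, 0, 0, -0.14, 93], [-3, 0, 0, 0, 0, -0.14, 93], [-3.5, 0, 0, 0, 0, -0.14, 93], [-4, 0, 0, 0, 0, -0.14, 93], [-4, 0, 0, 0, 0, -0.14, 93]])

```text
t: 8.3
position: [0.6314, -0.1165, -0.0248]
tool_rot: [1.0, 0.03, 0.0, 0.0]
wrist_force: [2.7, -0.5, 0.4]
finger_gap: 0.0929
```

Request:
servo_tool(increments=[[-4, 0, 0, 0, 0, -0.14, 93], [-4, 0, 0, 0, 0, -0.14, 93], [-4, 0, 0, 0, 0, -0.14, 93], [-4, 0, 0, 0, 0, -0.14, 93], [-4, 0, 0, 0, 0, -0.14, 93]])

```text
t: 8.8
position: [0.6115, -0.1165, -0.0248]
tool_rot: [1.0, 0.024, 0.0, 0.0]
wrist_force: [3.6, -0.3, -0.2]
finger_gap: 0.093
```

```bash
cat > side.py <<'E'
from h import *
import sys
b=cam('side');s=manip.get_state();print(s['t'],np.round(s['position'],4),s['wrist_force'])
x0=float(sys.argv[1])
h=proj(b,box(x0,-.127,.05,*T)); l,t=h.min(0)-14; r,bt=h.max(0)+14
if len(sys.argv)>3: r=float(sys.argv[3])
m=mask(b,(l,t,r,bt),75); p,e=fit(b,m,[x0,-.127,.05],T); print('tray side',(p[:2]*1e3).round(1),np.degrees(p[2]).round(2),round(e,3))
print(manip.spot_in('vase','side')[:1], proj(b,[[p[0],p[1],.04]]))
im=b['pixels'].copy(); cv2.polylines(im,[cv2.convexHull(np.round(proj(b,box(*p,*T))).astype(np.int32))],True,(0,255,0),1)
for x in (im,): cv2.imwrite('pics/'+sys.argv[2],cv2.resize(x[100:260,200:420],None,fx=3.5,fy=3.5))
E
python3 side.py .535 j.png
```

```text
8.85 [ 0.6109 -0.1165 -0.0249] [-0.28375754 -0.90010229  0.305473  ]
tray side [ 537.9 -128.2] 3.38 0.042
[{'rect': [284.3, 153.0, 315.0, 193.3], 'confidence': 0.71}] [[295.99198487 164.77121522]]
```

Request:
servo_tool(increments=[[-3, 0, 0, 0, 0, -0.14, 93], [-4, 0, 0, 0, 0, -0.14, 93], [-5, 0, 0, 0, 0, -0.14, 93], [-5, 0, 0, 0, 0, -0.14, 93], [-5, 0, 0, 0, 0, -0.14, 93]])

```text
t: 9.4
position: [0.5891, -0.1165, -0.0249]
tool_rot: [1.0, 0.017, -0.0, -0.0]
wrist_force: [3.3, 0.0, -1.4]
finger_gap: 0.0927
```

Request:
servo_tool(increments=[[-5, 0, 0, 0, 0, -0.14, 93], [-5, 0, 0, 0, 0, -0.14, 93], [-5, 0, 0, 0, 0, -0.14, 93], [-5, 0, 0, 0, 0, -0.14, 93], [-5, 0, 0, 0, 0, -0.14, 93]])

```text
t: 9.9
position: [0.5642, -0.1165, -0.0249]
tool_rot: [1.0, 0.011, -0.0, -0.0]
wrist_force: [2.8, 0.3, -0.8]
finger_gap: 0.0932
```

Request:
servo_tool(increments=[[-5, 0, 0, 0, 0, 0, 93], [-5, 0, 0, 0, 0, 0, 93], [-5, 0, 0, 0, 0, 0, 93], [-4, 0, 0, 0, 0, 0, 93], [-3, 0, 0, 0, 0, 0, 93]])

```text
t: 10.4
position: [0.5424, -0.1165, -0.0248]
tool_rot: [1.0, 0.011, 0.0, 0.0]
wrist_force: [1.4, 0.4, -1.2]
finger_gap: 0.0931
```

```bash
python3 side.py .47 k.png
```

```text
10.45 [ 0.542  -0.1165 -0.0248] [-0.90097364  0.08838651 -0.07638852]
tray side [ 468.3 -126.1] 1.73 0.052
[{'rect': [313.3, 159.8, 345.8, 200.5], 'confidence': 0.85}] [[327.44044024 173.39048596]]
```

View pics/k.png

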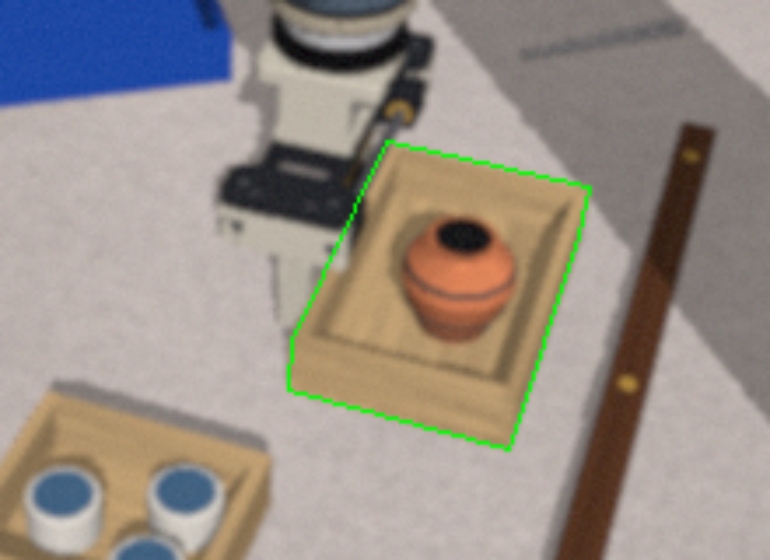

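The vase stands at crop (460,275), the tray is near parallel to the batten, and about 40 mm remain.

Request:
servo_tool(increments=[[-3, 0, 0, 0, 0, 0, 93], [-4, 0, 0, 0, 0, 0, 93], [-5, 0, 0, 0, 0, 0, 93], [-5, 0, 0, 0, 0, 0, 93], [-4, 0, 0, 0, 0, 0, 93]])

```text
t: 11.0
position: [0.5213, -0.1165, -0.0248]
tool_rot: [1.0, 0.011, 0.0, 0.0]
wrist_force: [3.6, -0.1, -0.3]
finger_gap: 0.0932
```

Request:
servo_tool(increments=[[-3, 0, 0, 0, 0, 0, 93], [-3, 0, 0, 0, 0, 0, 93], [-2, 0, 0, 0, 0, 0, 93], [-2, 0, 0, 0, 0, 0, 93], [-1, 0, 0, 0, 0, 0, 93]])

```text
t: 11.5
position: [0.5107, -0.1165, -0.0248]
tool_rot: [1.0, 0.011, 0.0, 0.0]
wrist_force: [3.7, -0.4, 0.9]
finger_gap: 0.0933
```

Request:
servo_tool(increments=[[-1, 0, 0, 0, 0, 0, 93], [-1, 0, 0, 0, 0, 0, 93], [-1, 0, 0, 0, 0, 0, 93]])

```text
t: 11.8
position: [0.5078, -0.1165, -0.0248]
tool_rot: [1.0, 0.011, 0.0, 0.0]
wrist_force: [4.0, 0.4, 1.6]
finger_gap: 0.093
```

Now 1 mm steps, watching the force.

Request:
servo_tool(increments=[[-1, 0, 0, 0, 0, 0, 93], [-1, 0, 0, 0, 0, 0, 93]])

```text
t: 12.0
position: [0.5058, -0.1165, -0.0248]
tool_rot: [1.0, 0.011, 0.0, 0.0]
wrist_force: [4.5, 0.7, 3.0]
finger_gap: 0.0929
```

Request:
servo_tool(increments=[[-1, 0, 0, 0, 0, 0, 93], [-0.5, 0, 0, 0, 0, 0, 93]])

```text
t: 12.2
position: [0.5042, -0.1165, -0.0248]
tool_rot: [1.0, 0.011, 0.0, 0.0]
wrist_force: [4.7, 0.0, 2.8]
finger_gap: 0.0932
```

Request:
servo_tool(increments=[[-0.5, 0, 0, 0, 0, 0, 93], [-0.5, 0, 0, 0, 0, 0, 93]])

```text
t: 12.4
position: [0.5033, -0.1165, -0.0248]
tool_rot: [1.0, 0.011, 0.0, 0.0]
wrist_force: [4.1, -0.1, 2.3]
finger_gap: 0.0932
```

Request:
servo_tool(increments=[[-0.5, 0, 0, 0, 0, 0, 93], [-0.5, 0, 0, 0, 0, 0, 93]])

```text
t: 12.6
position: [0.5023, -0.1165, -0.0248]
tool_rot: [1.0, 0.011, 0.0, 0.0]
wrist_force: [5.2, 0.7, 3.7]
finger_gap: 0.093
```

Request:
servo_tool(increments=[[-0.5, 0, 0, 0, 0, 0, 93], [-0.5, 0, 0, 0, 0, 0, 93]])

```text
t: 12.8
position: [0.5018, -0.1167, -0.0248]
tool_rot: [1.0, 0.011, 0.001, 0.0]
wrist_force: [8.4, -1.3, -0.4]
finger_gap: 0.0933
```

```bash
python3 side.py .43 l.png 345
python3 -c "
from h import *
s=manip.get_state();print(s['wrist_torque'])"
```

```text
12.85 [ 0.5018 -0.1167 -0.0248] [ 7.14712956 -1.37764638  1.07140047]
tray side [ 480.2 -120.5] 7.52 0.535
[{'rect': [335.5, 168.1, 366.2, 207.5], 'confidence': 0.75}] [[321.11933692 173.5962882 ]]
[-0.07464021 -1.17353167 -0.2534452 ]
```

View pics/l.png

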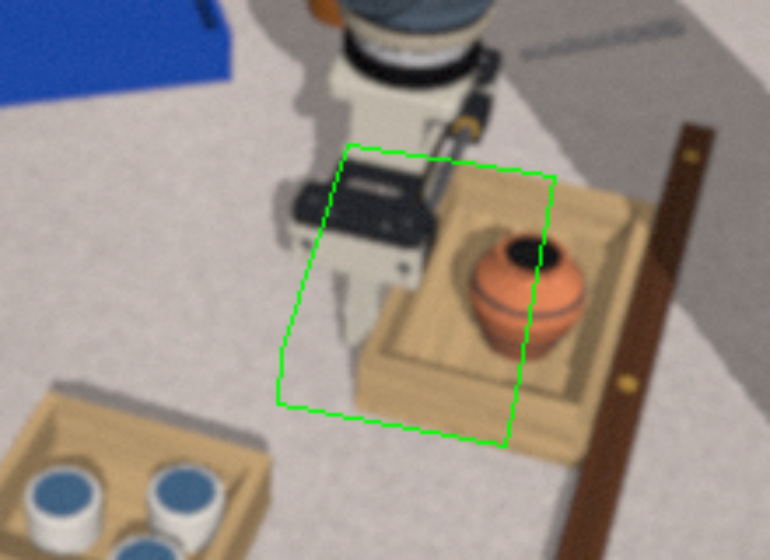

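The tray's left end has come up against the batten first: 8 N, with the moment towards the left finger. The overlay in this picture is spoiled by my mask crop. I'll turn slightly clockwise with a small push to seat the right end.

Request:
servo_tool(increments=[[-0.3, 0, 0, 0, 0, -0.3, 93], [0, 0, 0, 0, 0, 0, 93]])

```text
t: 13.1
position: [0.502, -0.1168, -0.0248]
tool_rot: [1.0, 0.009, 0.001, 0.0]
wrist_force: [9.7, -0.3, -1.1]
finger_gap: 0.0928
```

```bash
python3 -c "
from h import *
cam('side');s=manip.get_state();print(s['position'],s['wrist_force'],s['wrist_torque'],s['tool_rot'])"
```

```text
[ 0.5019564  -0.11681501 -0.02476287] [ 9.6520599  -0.92205989 -1.64102176] [ 0.06689835 -1.61131534  0.54111423] [9.99955604e-01 9.34614767e-03 1.10710107e-03 4.62819772e-04]
```

The moment has swung over to the right finger at 9.7 N, so both ends are seated. I'll back off, rise and check from above.

Request:
servo_tool(increments=[[1, 0, 0, 0, 0, 0, 93], [4, 0, 0, 0, 0, 0, 93], [10, 0, 0, 0, 0, 0, 93], [15, 0, 0, 0, 0, 0, 93], [0, 0, 10, 0, 0, 0, 93]])

```text
t: 13.65
position: [0.5313, -0.1162, -0.0156]
tool_rot: [1.0, 0.009, -0.001, -0.0]
wrist_force: [-0.0, -0.3, 0.5]
finger_gap: 0.0934
```

Request:
servo_tool(increments=[[0, 0, 40, 0, 0, 0, 93], [0, 0, 45, 0, 0, 0, 93], [0, 0, 45, 0, 0, 0, 93], [0, 0, 45, 0, 0, 0, 93], [0, 0, 20, 0, 0, 0, 93]])

```text
t: 14.15
position: [0.5314, -0.1167, 0.1846]
tool_rot: [1.0, 0.009, 0.002, 0.001]
wrist_force: [0.5, 0.7, -0.6]
finger_gap: 0.0926
```

Request:
servo_tool(increments=[[-5, -45, 0, 0, 0, 0, 93], [-5, -45, 0, 0, 0, 0, 93], [-5, -45, 0, 0, 0, 0, 93], [-5, -45, 0, 0, 0, 0, 93], [-5, -45, 0, 0, 0, 0, 93]])

```text
t: 14.65
position: [0.5047, -0.3428, 0.1805]
tool_rot: [1.0, 0.009, -0.0, -0.0]
wrist_force: [0.1, 1.1, 0.3]
finger_gap: 0.0929
```

Request:
servo_tool(increments=[[-30, -35, 0, 0, 0, 0, 93], [-30, -35, 0, 0, 0, 0, 93], [-30, -35, 0, 0, 0, 0, 93], [-30, -35, 0, 0, 0, 0, 93], [-30, -35, 0, 0, 0, 0, 93]])

```text
t: 15.15
position: [0.354, -0.517, 0.1805]
tool_rot: [1.0, 0.009, -0.0, -0.001]
wrist_force: [1.2, -0.7, 0.0]
finger_gap: 0.0933
```

Run:
```python
from h import *
a=cam('top');b=cam('side');s=manip.get_state();print(s['t'],s['position'],s['wrist_force'])
for k in ('tray','small_tray','vase'): print(k,[r['rect'] for r in manip.spot_in(k,'top')])
A=cv2.resize(a['pixels'][195:315,220:380],None,fx=5,fy=5,interpolation=cv2.INTER_CUBIC)[:, :]
Bm=cv2.resize(b['pixels'][130:250,270:430],None,fx=5,fy=5,interpolation=cv2.INTER_CUBIC)
cv2.imwrite('pics/z.png',np.vstack([A,Bm])[:, :] if 0 else cv2.resize(np.hstack([A,Bm]),(800,300)))
cv2.imwrite('pics/zA.png',A)
o=measure(a,rt=None)
```

```text
15.25 [ 0.35185255 -0.51927862  0.18019151] [ 1.17800975 -0.0171622  -0.70897202]
tray [[127.7, 81.3, 199.1, 168.9], [249.5, 219.8, 343.1, 288.4], [303.1, 57.5, 390.9, 146.9]]
small_tray [[156.8, 173.1, 216.5, 236.4]]
vase [[277.3, 242.5, 303.8, 272.0]]
small [573.8 125.5] yaw 1.06 err 0.035
batten [348.3  26. ] yaw 1.37 err 0.433
```

View pics/z.png

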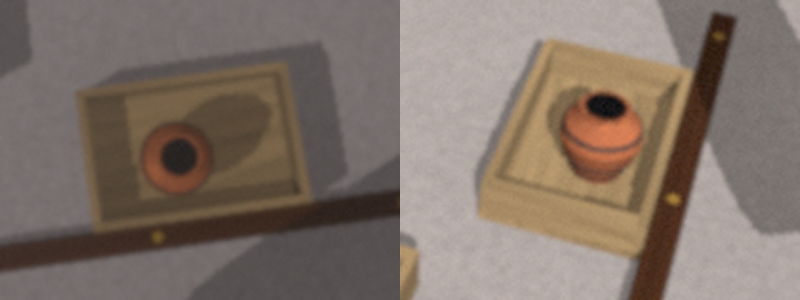

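Seen from both sides, the tray lies along the batten, the vase stands, and the small tray is unmoved. One last numeric check of the fit, by colour rather than by the mask that merges with the batten.

Run:
```python
from h import *
a=cam('top'); hsv=cv2.cvtColor(a['pixels'],cv2.COLOR_BGR2HSV)
m=cv2.inRange(hsv,(0,55,68),(179,255,255)); z=np.zeros_like(m); z[212:295,243:350]=m[212:295,243:350]
cs=max(cv2.findContours(z,cv2.RETR_EXTERNAL,cv2.CHAIN_APPROX_NONE)[0],key=cv2.contourArea); z[:]=0; cv2.drawContours(z,[cs],-1,255,-1)
p,e=fit(a,z,[.428,-.125,.02],T); print((p*[1e3,1e3,57.3]).round(2),e)
for b in ([.3475,.0286,np.radians(1.27)],):
    eb=np.array([np.cos(b[2]),np.sin(b[2])]); print('gap mm',((p[:2]-b[:2])@eb-.077)*1e3,'dyaw',np.degrees(p[2]-b[2]))
```

```text
[ 425.85 -123.92    1.36] 0.03505396405972727
gap mm -2.0509912052375787 dyaw 0.08960432818443255
```

```bash
python3 -c "
from workcell import manip
print(manip.finish_job())"
```

```text
the job is handed in; nothing more can be done
None
```

I dragged the wider tray about 153 mm with both fingertips behind its far wall, until its near wall was against the batten. I handed it in at about 15 s; no verdict was reported.

**Last checks**
- **Fit to the batten:** the tray's yaw is within 0.1° of the batten's. The measured gap is −2 mm, which is zero within the camera calibration.
- **Contact:** the highest force I read while seating was about 10 N. The load moved from the left finger to the right one as I squared the tray, so I take both ends as touching.
- **Vase:** it stands in the tray in both views.
- **Small tray:** it moved 0.1 mm, which is within noise.
- **Robot:** it is well clear of everything.

**What disagreed**
- **Tip height:** the real fingertips sat roughly 37 mm higher than the reported TCP. My first hook attempt passed over the far rim without touching anything. I saw this in the images and the missing force, backed off, and lowered to a reported z of −25 mm before pulling.
- **Two spoiled fits:** one late side-camera tray fit and the last batten fit failed because their masks were wrong. I ignored both and used the initial batten fit and a colour-masked top view for the final numbers.

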